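# Spread the snap ring and hold it at the spindle groove

## Task

The retaining ring has to go back on the spindle of the rotator drive: take the ring pliers out of their stand, put their two pins into the two eyelets of the snap ring lying in the parts tray, squeeze the pliers fully so that the ring spreads, and lift it out. Slide the spread ring down over the top of the spindle, level and centred, until it is level with the middle of the groove, and finish there holding it: pliers still gripped and squeezed, ring still spread and hanging on the pins alone, not snapped in, jammed or let go. Touch the ring only with the pliers, and leave the other things on the bench and the plain washer in the tray where they are.

Things in the scene. Friction and masses are not known exactly. Their poses are not given: they have to be found in the camera images.
- pliers: Steel ring pliers, 139 mm tall, 140 g, upright in a slotted white block, pins down. Origin: centre of the underside of the dark pivot housing (22 x 48 x 14 mm), which rests on the block, 68 mm above the bench. z up to the grips, y from grip to grip, x across the flat (arms 8 mm thick). Arms turn on pivots at y +-12, z 7 mm; squeezing the grips spreads the pins.
- pliers_grip (a point): Midway between the two black barrel grips (cylinders along x, 16 mm diameter, 22 mm long, centred at y +-23 mm at rest: 62 mm over their outsides), 72 mm above the pliers' origin: grip here from above, closing along y. About 6 N starts to squeeze, 10 N squeezes fully (16 N with the ring on), to a hard stop at about 35 mm over the outsides.
- pliers_l (a joint): Turn of the +y pliers arm: 0 at rest, 0.20 rad fully squeezed; the other arm mirrors it. With the grips held at 58 mm over their outsides it is about 0.03 rad: the pliers are then carried safely and each pin stands 2 mm further out than at rest.
- tip_l (a point): Lower end of the +y pin. Each leg (8 x 8 mm, at y +-13 mm) ends 53 mm below the pliers' origin in a square shoulder, with a round pin below it, 4 mm in diameter and 7 mm long, ending at z = -60 mm. Full squeeze moves each pin out by 12.6 mm and raises it about 1 mm.
- tip_r (a point): Lower end of the -y pin, likewise.
- ring: Steel snap ring, 42 g, flat in either pocket of the tray. Origin: ring centre on its underside, x points to the two eyelets. Two arms, 5 mm thick in z, turn on a sprung pivot at x = -22 mm. At rest 62 x 46 mm over all and the bore is 24.6 mm, too small for the 26 mm spindle; spread fully the bore is 31 to 33 mm and the eyelets measure about 62 mm over all.
- ring_center (a point): Centre of the ring, at half the thickness of its arms (2.5 mm above the underside).
- eye_l (a point): Top centre of the +y eyelet's hole, at x = 25, y = 13 mm in the ring's frame at rest; moves as the ring spreads. The eyelets are diamonds 8 mm tall from the underside with through holes 9 mm across flats. Spreading pins lodge in their outer corners and carry the ring there; it may ride up the pins to the pliers' shoulders. About 5 N per eyelet at full spread.
- eye_r (a point): Top centre of the -y eyelet's hole, likewise, at y = -13 mm at rest.
- ring_l (a joint): Turn of the ring's +y arm about the back pivot: 0 closed, about 0.19 rad with the pliers fully squeezed.
- ring_r (a joint): Turn of the ring's -y arm, likewise.
- drive: Rotator drive unit, fixed: white housing 130 x 110 x 45 mm (x, y, z), a dark boss (44 mm diameter, top at z = 55 mm) and an upright steel spindle 26 mm in diameter at the housing's centre, its bevelled top at z = 125 mm. Origin: centre of the underside, on the bench; z up.
- groove (a point): Middle of the spindle's groove, on its axis, 91.5 mm above the bench. The groove is 13 mm tall (z = 85 to 98 mm) and 21 mm in diameter.
- tray: Blue tray 84 x 188 x 12 mm (x, y, z), fixed, 4 mm floor and walls, two open pockets 76 x 88 mm with centres at y +-46 mm. Origin: centre of its underside. One pocket holds the ring, the other a plain washer.
- washer: Plain round steel washer, 46 mm outside, 28 mm bore, 6 mm thick, no eyelets, loose in the other pocket: not to be used. Origin: centre of the underside.
- stand: White slotted block, 40 x 84 x 68 mm on a foot 70 x 100 mm, fixed, in which the pliers stand. The slot, 12 mm (x) by 72 mm (y), is open at the top: the pliers are drawn straight up (pins reach 60 mm below its top) and may be squeezed inside it. Origin: centre of its underside.
- reagent: White bottle with green cap, 60 mm diameter, 130 mm tall, bystander.
- squeeze: White bottle, 60 mm diameter, 150 mm tall, bystander.
- beaker: Glass beaker, 64 mm diameter, 75 mm tall, bystander.
- driver: Screwdriver 160 mm long lying on the bench, bystander.
- dish: Clear round dish, 84 mm diameter, 15 mm tall, bystander.
- vial: Small amber vial, 26 mm diameter, 55 mm tall, bystander.
Things that resemble listed ones, but are neither listed nor needed, are in the scene too. What is meant by the drive is not green, and is the smaller of those in its own colour. There is more than one size of the pliers; the job needs the smallest.

How it is judged:
By the outcome, as a careful person would: the job done as asked, in the order asked, and still so for the second after the job is handed in, while the arm keeps its last pose, push and grip.
It also fails if it takes over 54 s, if anything falls off the work surface, if the arm or the gripper's body presses on something with over 40 N, if the wrist force passes 120 N, or if a joint passes its speed limit or range.

## Robot

A 7-joint arm with a two-finger parallel gripper is mounted at the origin on the work surface. World frame = base frame: x ahead of the robot, y to its left, z up, the work surface at z = 0. Lengths are in m, angles in rad, forces in N, time in s.
With the tool pointing down it reaches from about 0.425 to 0.875 m from the base axis. Payload 4.7 kg.
Tool frame: the origin (TCP) lies on the centre line of the jaws, within the pads' length; the fingertips stand ahead of it and the grasp point (between the pads) is the TCP (robot.nose_length is the z of the fingertips in the tool frame, in m); z points along the fingers, y is the line along which they close (so a half turn about z gives the same grasp; the last joint's range is limited). The gripper opens to 87 mm and grips with 3 to 60 N. Pads are 19 mm wide; open, the fingers measure 117 mm over their backs; the gripper's body (75 mm by 190 mm) begins 51 mm behind the grasp point.
Start: joints at [1.161, 0.321, -0.07, 1.45, 0.023, 1.371, -0.057], TCP at [0.267, -0.593, 0.242] pointing down, gripper open.
Joint ranges: [-2.86, 2.86], [-0.3, 2.09], [-1.38, 1.24], [0.06, 2.45], [-1.56, 4.7], [0.09, 2.05], [-2.69, 2.69]. Speed limits (rad/s): [2.57, 2.57, 3.14, 3.14, 3.14, 3.14, 3.14].

## Interface

Orientations are given as a rotation vector (axis times angle).
In Python, from cell import robot gives the robot as it stands. Calls block until the motion is done:
- robot.movep(position, orientation): joint-space move of the TCP to a pose.
- robot.movel(position, rot=None, rate=0.15, f_stop=None): straight line of the TCP; rot=None keeps the orientation; rate is the mean speed in m/s. With f_stop (N) it stops when the force on the tool has changed by that much, and returns True; else False.
- robot.set_joints(angles): joint-space move.
- robot.release() and robot.gripper_close(newtons=None): open the fingers fully, or close them until they stop; newtons is the grip in N (None keeps the last).
- robot.wait(seconds).
- robot.solve_ik(position, orientation): joint angles nearest the present ones, or None.
- robot.read_state(): the state.
- robot.grab_frame(name): name is "side" or "top"; returns a dict with "img" (480x640x3 uint8, red, green, blue), "range_z" (480x640 float32, m along the optical axis (not along the pixel's ray), 0 where there is no reading), "fx", "fy", "cx", "cy" (pixels), "cam_to_world" (4x4, takes a point from camera to world coordinates). Camera axes: x right, y up, looking along -z (the intrinsics and any distortion apply to the point x, -y, -z); pixel columns grow to the right and rows downward; lengths in m; the calibration is good to about 2 mm. A picture is of the moment at which its call begins.
A pose or a line that the arm cannot do raises robot.MotionError and nothing moves.
- robot.sign_off(): hands the job in; it is judged then, once.
Trained networks look in a picture, given as the dict that the camera call returned (one of the last four; its "shot" number tells which), for a name from the list of things; names that differ only in an ending like _2 or _b are one class to them, and where a whole thing is asked for, a point or a joint stands for the part that bears it (a point fixed in the world has none). Each returns a list of dicts, best first, with "score" (0 to 1); they miss things now and then, are a little off and sometimes report something else, mostly with a low value. They report only what shows in the picture. A call takes as long as a camera call. They do not tell look-alikes from the thing itself.
- robot.regions_of(name, picture): "pixels" (480x640 bool, what is visible of it) and "box" ([left, top, right, bottom] in pixels, round what is visible of it).
The state is a dict: "clock": time; "joint_positions": joint angles; "dq": joint speeds; "joint_efforts": joint torques, N m; "position": TCP position; "tcp_rot": TCP orientation; "contact_force": force on the tool from outside, world axes, zero at the start; "wrist_torque": the same for the moment, N m; "opening": finger opening in m; "grip_force": force on a finger pad.
Only numpy, scipy, OpenCV 4.12 (cv2) and the standard library are available. Lean on these libraries where they do the work, as an engineer would, in place of code of your own. Each camera call takes 0.05 s, during which the arm holds its last target. There are 200 camera calls.

## Working session

There is one attempt and no reset: what is moved stays moved. The work goes in short steps, each a Python script; the robot and the scene stay as the last script left them, time stands still between calls to the robot, and variables do not carry over. Pictures are saved under pics/ and viewed, at most 10 in all, crops included, and the job is handed in when it is done.

```bash
ls; mkdir -p pics; python3 - <<'E'
from cell import robot
import cv2,numpy as np,pickle
print(robot.nose_length,robot.read_state())
for n in("side","top"):
    f=robot.grab_frame(n); cv2.imwrite(f"pics/{n}0.png",f["img"][:,:,::-1]); print(n,f["cam_to_world"].round(3).tolist(),f["fx"],f["cx"],f["cy"],f.keys())
    pickle.dump(f,open(n+"0.pkl","wb"))
    R,t=f["cam_to_world"][:3,:3],f["cam_to_world"][:3,3]
    for name in["pliers","ring","drive","tray","washer","stand"]:
        for r in robot.regions_of(name,f)[:5]:
            v,u=np.nonzero(r["pixels"]); z=f["range_z"][v,u]; k=z>0;u,v,z=u[k],v[k],z[k]
            P=np.c_[(u-f["cx"])/f["fx"]*z,-(v-f["cy"])/f["fy"]*z,-z]@R.T+t
            print(name,round(r["score"],2),np.array(r["box"]).round().tolist(),P.min(0).round(3) if len(P) else 0,P.max(0).round(3) if len(P) else 0)
E
```

```text
pics
0.019 {'clock': 0.0, 'joint_positions': array([ 1.16108652,  0.32179719, -0.07006613,  1.45165286,  0.02262783,
        1.37075095, -0.056937  ]), 'dq': array([-1.27584836e-05, -7.52001596e-04,  3.33532307e-04, -6.24402041e-04,
       -3.38218508e-04, -5.55723950e-04, -1.81613099e-03]), 'joint_efforts': array([-1.37132411e-04, -4.91295326e+01, -4.04005805e-01, -3.12535429e+01,
       -6.38553291e-02,  4.36813734e-02,  1.99695760e-04]), 'position': array([ 0.26703935, -0.59207386,  0.24048919]), 'tcp_rot': array([-3.06961715e+00, -6.60350617e-01,  7.96940596e-04]), 'contact_force': array([ 0.00125447,  0.24237682, -0.64325839]), 'wrist_torque': array([-0.01481761,  0.01936346, -0.01601787]), 'grip_force': 0.0, 'opening': 0.08697987235382112}
side [[-0.849, 0.342, -0.403, 0.136], [-0.528, -0.576, 0.623, 0.544], [-0.019, 0.742, 0.67, 0.741], [0.0, 0.0, 0.0, 1.0]] 474.3274848090973 325.3791084678638 236.77378179817885 dict_keys(['img', 'range_z', 'fx', 'fy', 'cx', 'cy', 'cam_to_world', 'shot'])
pliers 0.95 [74.0, 369.0, 135.0, 436.0] [ 0.568  0.378 -0.   ] [0.734 0.444 0.202]
pliers
[... 2360 characters left out ...]
002] [0.545 0.104 0.017]
ring 0.59 [270.0, 233.0, 275.0, 248.0] [ 0.505  0.068 -0.001] [0.547 0.083 0.017]
ring 0.46 [380.0, 196.0, 432.0, 250.0] [ 0.505 -0.368 -0.002] [ 0.653 -0.231  0.131]
drive 0.96 [450.0, 200.0, 504.0, 254.0] [ 0.501 -0.56  -0.006] [ 0.657 -0.419  0.13 ]
drive 0.74 [379.0, 198.0, 432.0, 252.0] [ 0.502 -0.359 -0.008] [ 0.664 -0.231  0.131]
drive 0.63 [412.0, 272.0, 476.0, 349.0] [ 0.256 -0.496 -0.006] [ 0.45  -0.314  0.173]
drive 0.42 [304.0, 284.0, 362.0, 305.0] [ 0.35  -0.174 -0.002] [ 0.402 -0.022  0.032]
tray 0.86 [250.0, 220.0, 322.0, 271.0] [ 0.446 -0.058 -0.008] [0.569 0.144 0.02 ]
stand 0.95 [185.0, 230.0, 227.0, 259.0] [ 0.474  0.209 -0.004] [0.549 0.315 0.146]
```

View pics/side0.png

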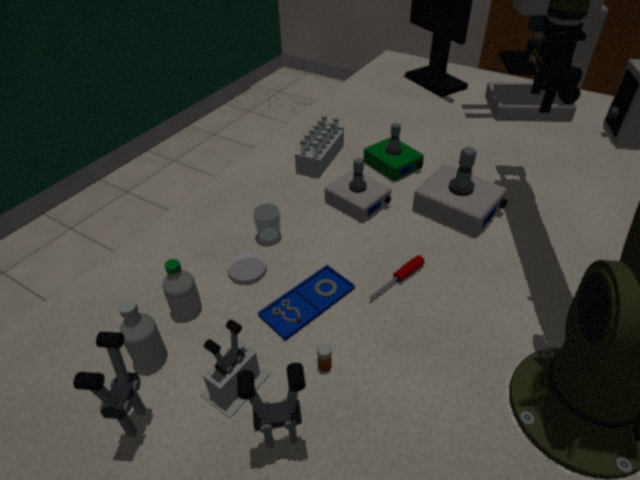

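View pics/top0.png

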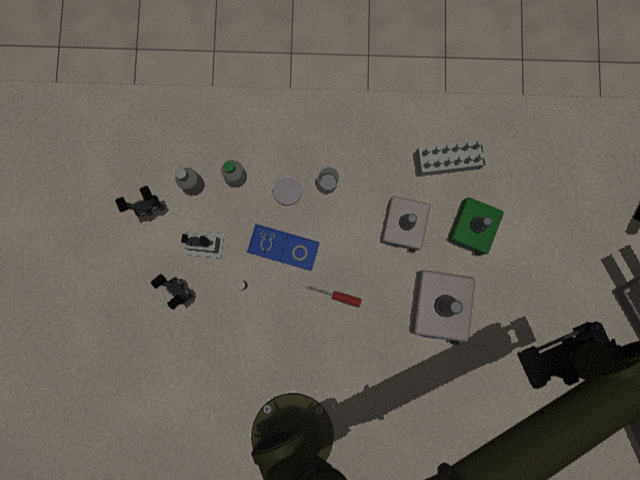

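The side picture shows the small pliers in the white stand at about (230,360), and the small white drive at (358,190). The ring is in the left tray pocket at (287,312), with the washer at (326,288). The top picture agrees: pliers (195,240), ring (266,243), drive (406,222).

```bash
cat > h.py <<'E'
import numpy as np,cv2,pickle
def cloud(f):
    R,t=f["cam_to_world"][:3,:3],f["cam_to_world"][:3,3]
    v,u=np.mgrid[:480,:640]; z=f["range_z"]
    P=np.stack([(u-f["cx"])/f["fx"]*z,-(v-f["cy"])/f["fy"]*z,-z],-1)@R.T+t
    return P, z>0
def proj(f,W):
    R,t=f["cam_to_world"][:3,:3],f["cam_to_world"][:3,3]
    c=(W-t)@R; return f["cx"]+f["fx"]*c[...,0]/-c[...,2], f["cy"]-f["fy"]*c[...,1]/-c[...,2]
def ortho(f,x0,x1,y0,y1,z,s=0.0005):
    # rows: x decreasing, cols: y decreasing (robot's view)
    X,Y=np.meshgrid(np.arange(x1,x0,-s),np.arange(y1,y0,-s),indexing="ij")
    u,v=proj(f,np.stack([X,Y,np.full_like(X,z)],-1))
    return cv2.remap(f["img"],u.astype(np.float32),v.astype(np.float32),cv2.INTER_CUBIC)
def sel(f,lo,hi):
    P,k=cloud(f); return P[k&((P>lo)&(P<hi)).all(-1)]
def circ(p):
    A=np.c_[2*p,np.ones(len(p))]; s=np.linalg.lstsq(A,(p**2).sum(1),rcond=None)[0]
    return s[:2].round(4),np.sqrt(s[2]+s[:2]@s[:2]).round(4)
def rect(P):
    r=cv2.minAreaRect((P[:,:2]*1000).astype(np.float32)); return [np.round(a,1) for a in r]
E
python3 - <<'E'
from h import *
for n in("side","top"):
    f=pickle.load(open(n+"0.pkl","rb"))
    print(n)
    g=sel(f,[.47,.2,.13],[.56,.33,.16]); print("grips",len(g),rect(g),g[:,2].max())
    for lo,hi in((.2,.262),(.262,.33)):
        q=g[(g[:,1]>lo)&(g[:,1]<hi)]; print("  ",len(q),q.mean(0).round(4),q.min(0).round(3),q.max(0).round(3))
    q=sel(f,[.47,.2,.06],[.57,.33,.072]); print("stand top",rect(q),q.mean(0).round(4),np.median(q[:,2]))
    q=sel(f,[.47,.2,.074],[.57,.33,.09]); print("housing",len(q),rect(q))
    q=sel(f,[.44,-.4,.04],[.7,-.2,.05]); print("drive",len(q),rect(q),np.median(q[:,2]))
    q=sel(f,[.5,-.36,.07],[.65,-.23,.115]); print("spindle",len(q),circ(q[:,:2]),q[:,:2].mean(0))
    q=sel(f,[.5,-.36,.121],[.65,-.23,.14]); print("spindle top",len(q),rect(q),q.mean(0))
    q=sel(f,[.43,-.07,.009],[.58,.15,.02]); print("tray",len(q),rect(q))
    o=ortho(f,.485,.555,.05,.125,.0105); p=ortho(f,.46,.56,.2,.33,.145,.0005)
    o=cv2.resize(o,None,fx=2.6,fy=2.6,interpolation=cv2.INTER_CUBIC);p=cv2.resize(p,None,fx=1.5,fy=1.5)
    c=np.zeros((370,800,3),np.uint8);c[:o.shape[0],:o.shape[1]]=o;c[:p.shape[0],400:400+p.shape[1]]=p
    globals()[n]=c
im=np.vstack([cv2.resize(side,(648,300)),cv2.resize(top,(648,300))])
cv2.imwrite("pics/ortho.png",cv2.convertScaleAbs(im,alpha=1.8)[:,:,::-1])
E
```

```text
side
grips 344 [array([511.9, 260.5]), array([62. , 24.1]), np.float64(85.6)] 0.15076359490909375
   166 [0.5078 0.2394 0.1449] [0.498 0.23  0.13 ] [0.521 0.246 0.15 ]
   178 [0.5112 0.2851 0.1453] [0.502 0.276 0.134] [0.526 0.292 0.151]
stand top [array([512. , 261.9]), array([84.9, 42.2]), np.float64(85.3)] [0.5055 0.2687 0.0677] 0.0684682078731057
housing 392 [array([512.3, 260.9]), array([47.9, 30.9]), np.float64(84.5)]
drive 1187 [array([ 547.5, -293. ]), array([120.2, 205.1]), np.float64(84.1)] 0.04580379196134665
spindle 169 (array([ 0.5817, -0.2964]), np.float64(0.0107)) [ 0.57848319 -0.29045323]
spindle top 59 [array([ 581.6, -296.4]), array([24.2, 23.3]), np.float64(48.5)] [ 0.58145124 -0.29487837  0.12503857]
tray 1092 [array([508.6,  40.8]), array([189.7,  86.9]), np.float64(75.3)]
top
grips 111 [array([512.2, 261.7]), array([61.6, 21.7]), np.float64(86.0)] 0.15333021990521756
   54 [0.5102 0.2382 0.1454] [0.5   0.231 0.139] [0.521 0.247 0.153]
   57 [0.5135 0.284  0.1452] [0.503 0.277 0.134] [0.525 0.292 0.151]
stand top [array([512.2, 262.1]), array([84.9, 40.3]), np.float64(85.4)] [0.5096 0.2564 0.0672] 0.06741825334373441
housing 118 [array([511.2, 261. ]), array([31.6, 76.4]), np.float64(1.3)]
drive 1435 [array([ 543.6, -303.8]), array([231.3, 144. ]), np.float64(12.3)] 0.044364769262415615
spindle 37 (array([ 0.5817, -0.2955]), np.float64(0.0117)) [ 0.57651245 -0.28854783]
spindle top 59 [array([ 582.8, -294.5]), array([22. , 21.9]), np.float64(27.4)] [ 0.58222265 -0.29578079  0.12461928]
tray 442 [array([508.5,  42.6]), array([212.9, 105. ]), np.float64(83.0)]
```

View pics/ortho.png

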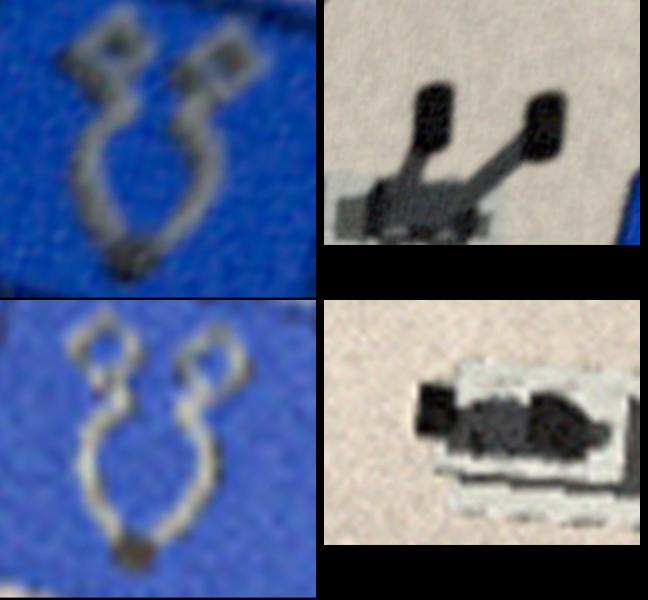

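The ortho view shows the ring's pivot towards the robot, at (132,552) in the lower-left panel. Its eyelets face away, at (105,348) and (212,361), with yaw about -7°. I'll refine this with a model fit.

```bash
cat >> h.py <<'E'
from scipy.optimize import minimize
from scipy.spatial.transform import Rotation as Rn
def down(yaw,flip=False): return (Rn.from_euler("z",yaw+(np.pi if flip else 0))*Rn.from_euler("x",np.pi)).as_rotvec()
ARM=np.array([(-22,0),(-10,10),(-4,13.5),(0,14.2),(5,13.5),(10,10.5),(13,7.5),(17,9)])
def render(f,p,box,S=6,z0=.004):
    x,y,a=p; c,s=np.cos(a),np.sin(a); im=np.zeros(((box[3]-box[1])*S,(box[2]-box[0])*S),np.uint8)
    def pr(q,z):
        q=np.asarray(q)/1000.; W=np.c_[x+c*q[:,0]-s*q[:,1],y+s*q[:,0]+c*q[:,1],np.full(len(q),z0+z/1000.)]
        u,v=proj(f,W); return np.c_[(u-box[0]+.5)*S-.5,(v-box[1]+.5)*S-.5].round().astype(np.int32)
    w=int(3.7*S*np.linalg.norm(np.subtract(*[np.array(proj(f,np.array([x,y+d,.01]))) for d in(.001,0)])))
    for z in range(0,9):
        for sg in(1,-1):
            if z<=5: cv2.polylines(im,[pr(ARM*[1,sg],z)],False,255,max(w,1))
            m=np.zeros_like(im); D=np.array([(1,0),(0,1),(-1,0),(0,-1)]); o=np.array([25,13*sg])
            cv2.fillPoly(m,[pr(o+D*10,z)],255); cv2.fillPoly(m,[pr(o+D*6.36,z)],0); im|=m
    return cv2.resize(im,None,fx=1/S,fy=1/S,interpolation=cv2.INTER_AREA).astype(float)
def ringfit(fs,p0):
    bs=[];obs=[]
    for f in fs:
        u,v=proj(f,np.array([p0[0]+.006,p0[1]-.002,.008])); b=[int(u)-20,int(v)-20,int(u)+21,int(v)+21]; bs.append(b)
        q=f["img"][b[1]:b[3],b[0]:b[2]].astype(float); obs.append((q[...,0]-q[...,2])/(q.sum(-1)+20))
    def cost(d):
        p=np.array(p0)+np.array(d)*[.001,.001,.03]; t=0
        for f,b,o in zip(fs,bs,obs):
            m=render(f,p,b); k=cv2.dilate((render(f,p0,b)>20).astype(np.uint8),np.ones((7,7)))>0
            t-=np.corrcoef(m[k],o[k])[0,1]
        return t
    r=minimize(cost,[0,0,0],method="Nelder-Mead",options=dict(initial_simplex=[[0,0,0],[2,0,0],[0,2,0],[0,0,2]],maxiter=90))
    return np.array(p0)+r.x*[.001,.001,.03],r.fun/len(fs)
E
python3 - <<'E'
from h import *
from cell import robot
s,t=[pickle.load(open(n+"0.pkl","rb")) for n in("side","top")]
p0=[.5173,.091,-.125]
for fs in([s],[t],[s,t]): print(ringfit(fs,p0))
for fl in(0,1):
  for pos,yaw in(([.512,.2613,.28],-.077),([.54,.087,.137],-.125),([.582+.022,-.296,.22],-.13),([.582+.022*.8,-.296-.022*.6,.22],-.6)):
    j=robot.solve_ik(pos,down(yaw,fl)); print(fl,pos,None if j is None else np.round(j,2))
E
```

```text
(array([ 0.51651806,  0.08799778, -0.12540627]), np.float64(-0.8910764786654227))
(array([ 0.51666442,  0.09092366, -0.13678825]), np.float64(-0.9132599708213109))
(array([ 0.51664657,  0.09008554, -0.12568374]), np.float64(-0.8229445270610063))
0 [0.512, 0.2613, 0.28] [-0.17  0.17 -0.39  1.57  0.06  1.41 -2.22]
0 [0.54, 0.087, 0.137] [ 0.54  0.28 -0.85  1.81  0.23  1.15 -2.09]
0 [0.604, -0.296, 0.22] [ 0.61  0.39 -0.26  1.41  0.1   1.35 -1.35]
0 [0.5995999999999999, -0.3092, 0.22] [ 0.58  0.39 -0.19  1.41  0.07  1.35 -1.78]
1 [0.512, 0.2613, 0.28] [ 0.26  0.25 -0.91  1.56  0.2   1.43  0.83]
1 [0.54, 0.087, 0.137] [ 0.62  0.31 -0.96  1.81  0.28  1.16  1.02]
1 [0.604, -0.296, 0.22] [ 0.85  0.44 -0.59  1.4   0.24  1.37  1.69]
1 [0.5995999999999999, -0.3092, 0.22] [ 0.83  0.43 -0.53  1.4   0.22  1.37  1.26]
```

```bash
python3 - <<'E'
from h import *
from cell import robot
r=robot; y=-.077
r.movep([.512,.2613,.25],down(y,1)); 
print(r.movel([.512,.2613,.14],rate=.12,f_stop=8))
for n in(5,6,7):
    r.gripper_close(newtons=n); s=r.read_state(); print(n,s["opening"],s["grip_force"],s["position"],s["contact_force"].round(2),s["clock"])
    if s["opening"]<.0595: break
E
```

```text
False
5 0.06161201039399433 4.99997153878212 [0.51211855 0.26125885 0.14019542] [-0.59 -0.12  1.33] 5.45
6 0.06164754309950766 6.000079438090324 [0.51215038 0.26122809 0.14018165] [-0.53 -1.12  2.61] 5.6667
7 0.05911174862988569 7.001126781105995 [0.51227492 0.26125109 0.14043635] [-0.6  -2.    5.72] 5.925
```

```bash
python3 - <<'E'
from h import *
from cell import robot
r=robot
r.movel([.512,.2613,.235],rate=.1); print(r.read_state()["opening"])
yaw=-.13; T=[.5414,.0863]
r.movep(T+[.19],down(yaw,1)); r.movel(T+[.162],rate=.1)
s=r.read_state(); print(s["position"],s["opening"],s["contact_force"],s["clock"])
out=[]
for n in("side","top"):
    f=r.grab_frame(n); pickle.dump(f,open(n+"1.pkl","wb"))
    for lo,hi in((.035,.07),(.085,.11),(.15,.175)):
        q=sel(f,[.50,.03,lo],[.58,.14,hi]); print(n,lo,len(q),rect(q) if len(q) else 0, q.min(0).round(3),q.max(0).round(3))
    u,v=proj(f,np.array(T+[.04])); u,v=int(u),int(v)
    c=f["img"][v-38:v+38,u-50:u+50]; c=cv2.resize(c,(790,600),interpolation=cv2.INTER_CUBIC); out.append(cv2.resize(c,(395,300)))
cv2.imwrite("pics/over.png",cv2.convertScaleAbs(np.hstack(out),alpha=1.8)[:,:,::-1])
E
```

```text
0.05358330714069796
[0.54101822 0.08730078 0.16169009] 0.05327291898701623 [ 0.2836947  -0.30805228 -1.23222824] 8.2167
side 0.035 136 [array([540.6,  86.4]), array([40.7, 10.8]), np.float64(82.0)] [0.534 0.067 0.036] [0.549 0.107 0.07 ]
side 0.085 311 [array([540.8,  87.5]), array([47.7, 30.6]), np.float64(85.4)] [0.524 0.065 0.089] [0.557 0.112 0.11 ]
side 0.15 379 [array([540. ,  87.2]), array([76.1, 24.4]), np.float64(81.2)] [0.524 0.051 0.15 ] [0.557 0.126 0.175]Traceback (most recent call last):
  File "<stdin>", line 12, in <module>
    return umr_minimum(a, axis, None, out, keepdims, initial, where)
ValueError: zero-size array to reduction operation minimum which has no identity
```

```bash
python3 - <<'E'
from h import *
from cell import robot
r=robot
for g in (5,4.5):
    r.gripper_close(newtons=g); r.wait(.1); s=r.read_state(); print(g,s["opening"],s["grip_force"],s["position"],s["contact_force"].round(2),s["clock"])
    if s["opening"]>.059: break
out=[]
for n in("side","top"):
    f=r.grab_frame(n); pickle.dump(f,open(n+"1.pkl","wb"))
    g=pickle.load(open(n+"0.pkl","rb")); q=sel(g,[.47,-.06,0],[.52,.13,.008]); print(n,"floor z",np.median(q[:,2]))
    print(ringfit([f],[.5166,.089,-.13]))
    c=f["img"].copy(); 
    u,v=proj(f,np.array([.5414,.0863,.03])); u,v=int(u),int(v)
    c=c[v-38:v+38,u-50:u+50]; out.append(cv2.resize(c,(790,600),interpolation=cv2.INTER_CUBIC) if n=="side" else 0)
cv2.imwrite("pics/over.png",cv2.convertScaleAbs(out[0],alpha=1.8)[:,:,::-1])
E
```

```text
5 0.06188558466347769 4.999941810965538 [0.54158101 0.08624688 0.16227556] [ 0.61 -0.6  -1.55] 8.6333
side floor z 0.004963045382390674
(array([ 0.51630725,  0.08811184, -0.11621496]), np.float64(-0.859518625368809))
top floor z 0.0039364520137630254
(array([ 0.50874169,  0.09878498, -0.04741692]), np.float64(-0.23693366480016537))
```

View pics/over.png

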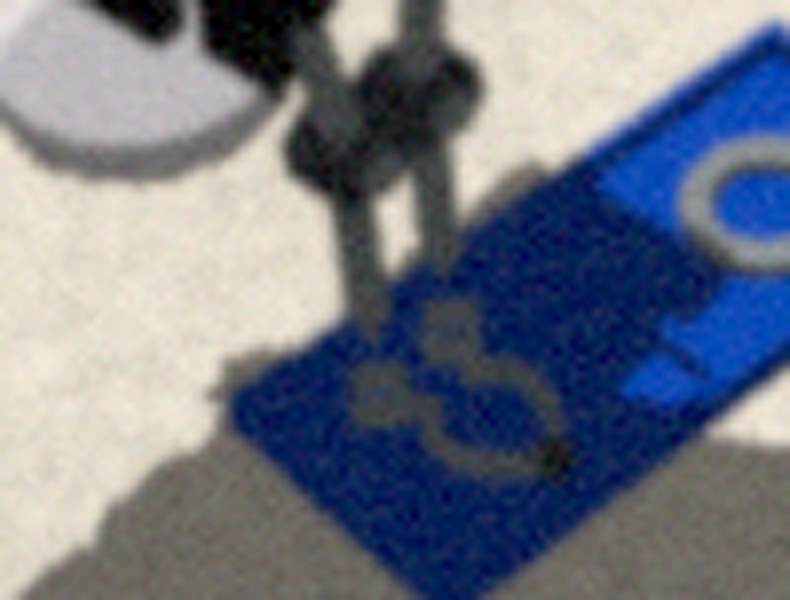

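The side picture shows the pin ends at (372,338) and (445,272), hovering above eyelets at (382,395) and (450,330). Next I'll compare these with the predicted projections to remove the camera bias.

```bash
python3 - <<'E'
from h import *
f=pickle.load(open("side1.pkl","rb"))
u0,v0=[int(a) for a in proj(f,np.array([.5414,.0863,.03]))]
c=lambda W:(np.array([(a-b+h+.5)*7.9-.5 for a,b,h in zip(proj(f,np.array(W)),(u0,v0),(50,38))])).round(0)
ya=np.array([-np.sin(-.13),np.cos(-.13)])
T=np.array([.54158,.08625]); 
for s in(1,-1):
    xy=T+s*.013*ya
    print("pin end",c([*xy,.0303]),"shoulder",c([*xy,.0373]),"leg mid",c([*xy,.065]))
    e=np.array([.5164,.0881])+.025*np.array([np.cos(.13),-np.sin(.13)])+s*.013*ya
    print("eye top",c([*e,.012]),"d/dx,dy",c([*(e+[.002,0]),.012]),c([*(e+[0,.002]),.012]))
im=cv2.imread("pics/over.png")[220:420,300:520]
for s in(1,-1):
    xy=T+s*.013*ya
    for z in (.0303,.0373,.065):
        p=c([*xy,z])-[300,220]; cv2.circle(im,tuple((p).astype(int)),2,(0,0,255),-1)
cv2.imwrite("pics/ov2.png",cv2.resize(cv2.convertScaleAbs(im,alpha=1.4),None,fx=3,fy=3,interpolation=cv2.INTER_CUBIC))
E
```

```text
pin end [369. 340.] shoulder [366. 322.] leg mid [356. 246.]
eye top [380. 385.] d/dx,dy [373. 381.] [375. 390.]
pin end [441. 277.] shoulder [439. 258.] leg mid [430. 183.]
eye top [451. 321.] d/dx,dy [445. 318.] [447. 327.]
```

View pics/ov2.png

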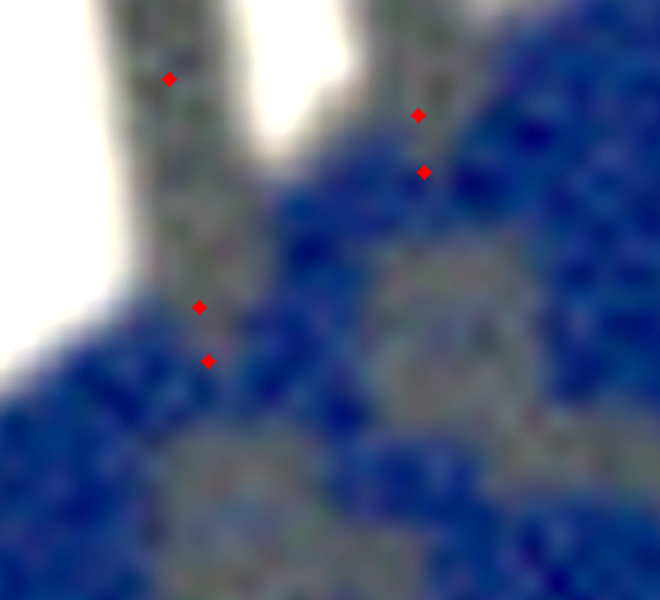

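```bash
python3 - <<'E'
from h import *
from cell import robot
r=robot
T=np.array([.5418,.0860])
r.movel([*T,.150],rate=.05); s=r.read_state(); print(s["position"],s["opening"],s["contact_force"].round(2))
h=r.movel([*T,.1385],rate=.025,f_stop=2.5); s=r.read_state(); print(h,s["position"],s["opening"],s["contact_force"].round(2),s["wrist_torque"].round(3),s["clock"])
f=r.grab_frame("side"); pickle.dump(f,open("side2.pkl","wb"))
u,v=[int(a) for a in proj(f,np.array([*T,.03]))]
im=cv2.resize(f["img"][v-30:v+30,u-40:u+40],(800,600),interpolation=cv2.INTER_CUBIC)
cv2.imwrite("pics/ins.png",cv2.convertScaleAbs(im,alpha=1.8)[:,:,::-1])
E
```

```text
[0.54140087 0.08594027 0.14938982] 0.061636610156417526 [ 0.67 -0.17 -0.37]
False [0.54178492 0.08601245 0.13842646] 0.06146291517271468 [ 0.96  0.61 -1.33] [ 0.062 -0.129 -0.039] 9.7333
```

View pics/ins.png

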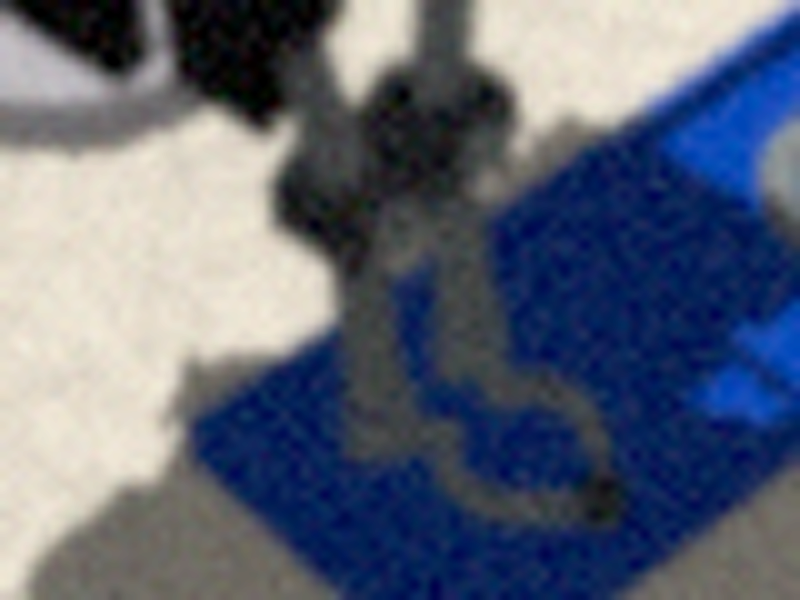

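The pins are in the eyelets: the legs at (375,430) and (485,370) run straight into them, with no contact force. Next I squeeze.

```bash
python3 - <<'E'
from h import *
from cell import robot
r=robot
T=np.array([.5418,.0860])
for g in(9,14,19,25):
    r.gripper_close(newtons=g); r.wait(.15); s=r.read_state(); print(g,s["opening"],s["position"].round(4),s["contact_force"].round(2),s["clock"])
r.movel([*T,.165],rate=.03); r.wait(.2); s=r.read_state(); print(s["opening"],s["position"].round(4),s["contact_force"].round(2),s["clock"])
f=r.grab_frame("side"); pickle.dump(f,open("side3.pkl","wb"))
u,v=[int(a) for a in proj(f,np.array([*T,.05]))]
im=cv2.resize(f["img"][v-30:v+30,u-40:u+40],(800,600),interpolation=cv2.INTER_CUBIC)
cv2.imwrite("pics/lift.png",cv2.convertScaleAbs(im,alpha=1.8)[:,:,::-1])
E
```

```text
9 0.05353449853976586 [0.5419 0.0861 0.1387] [-0.05 -0.45 -0.07] 10.1667
14 0.03987103871151657 [0.5419 0.0858 0.1387] [-0.02 -0.52  0.31] 10.6083
19 0.03468310956282472 [0.5418 0.086  0.1385] [ 0.36 -0.91 -0.16] 10.975
25 0.03443014363657068 [0.5418 0.086  0.1385] [ 0.6  -1.15 -1.43] 11.3417
0.03451279024994561 [0.5417 0.086  0.1648] [-0.46  0.44 -1.84] 12.575
```

View pics/lift.png

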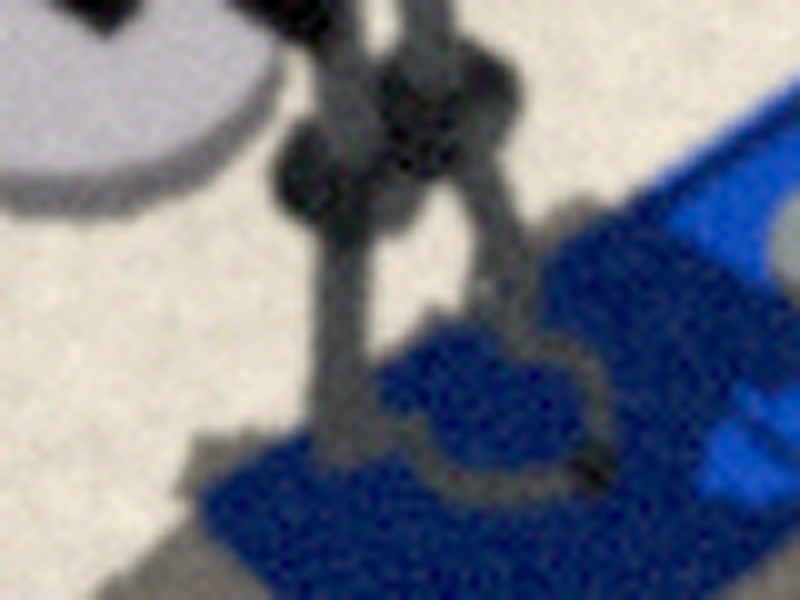

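The ring hangs level on the pins and spread: legs at (340,440) and (525,340), pivot at (592,470). Next I raise it and measure its pose from the depth image.

```bash
python3 - <<'E'
from h import *
from cell import robot
r=robot
T=np.array([.5418,.0860])
r.movel([*T,.27],rate=.12); r.wait(.2); s=r.read_state(); print(s["opening"],s["position"].round(4),s["clock"])
p=s["position"]; a=-.13; ex=np.array([np.cos(a),np.sin(a)]);ey=np.array([-ex[1],ex[0]])
for n in("side","top"):
    f=r.grab_frame(n); pickle.dump(f,open(n+"4.pkl","wb"))
    q=sel(f,[.46,.03,.11],[.58,.14,.16]); l=np.c_[(q[:,:2]-p[:2])@ex,(q[:,:2]-p[:2])@ey,q[:,2]-p[2]]*1000
    print(n,len(l))
    for lo,hi in((-60,-40),(-40,-35),(-35,-25),(-25,-15),(-15,-8),(-8,8)):
        k=(l[:,0]>lo)&(l[:,0]<=hi)
        if k.any(): m=l[k]; print(lo,hi,k.sum(),"x",m[:,0].min().round(1),m[:,0].max().round(1),"y",m[:,1].min().round(1),m[:,1].max().round(1),"z",np.percentile(m[:,2],[5,50,95]).round(1))
u,v=[int(a) for a in proj(f,np.array([*T,.14]))]
f=pickle.load(open("side4.pkl","rb")); u,v=[int(a) for a in proj(f,np.array([*(p[:2]-.02*ex),.15]))]
im=cv2.resize(f["img"][v-30:v+30,u-40:u+40],(800,600),interpolation=cv2.INTER_CUBIC)
def c(x,y,z):
    W=np.array([*(p[:2]+(x*ex+y*ey)/1000),p[2]+z/1000]); U,V=proj(f,W); return int((U-u+40.5)*10),int((V-v+30.5)*10)
for q in((0,25.6,-131),(0,-25.6,-131),(-42.9,0,-126),(-20.9,0,-129)): cv2.circle(im,c(*q),4,(255,0,0),-1)
cv2.imwrite("pics/hang.png",cv2.convertScaleAbs(im,alpha=1.7)[:,:,::-1])
E
```

```text
0.03399343872951187 [0.5414 0.086  0.2692] 13.85
side 339
-60 -40 35 x -48.6 -40.0 y -9.3 5.2 z [-133.3 -129.  -127. ]
-40 -35 25 x -39.9 -35.4 y -13.9 14.3 z [-133.5 -129.7 -127.3]
-35 -25 41 x -34.9 -25.2 y -22.0 19.0 z [-134.5 -130.3 -128.1]
-25 -15 34 x -25.0 -15.3 y -23.1 19.2 z [-132.3 -129.7 -127.8]
-15 -8 35 x -14.9 -8.1 y -22.5 21.0 z [-133.4 -129.8 -126.5]
-8 8 168 x -8.0 7.5 y -33.3 29.2 z [-132.  -124.2 -110.7]
top 0
```

View pics/hang.png

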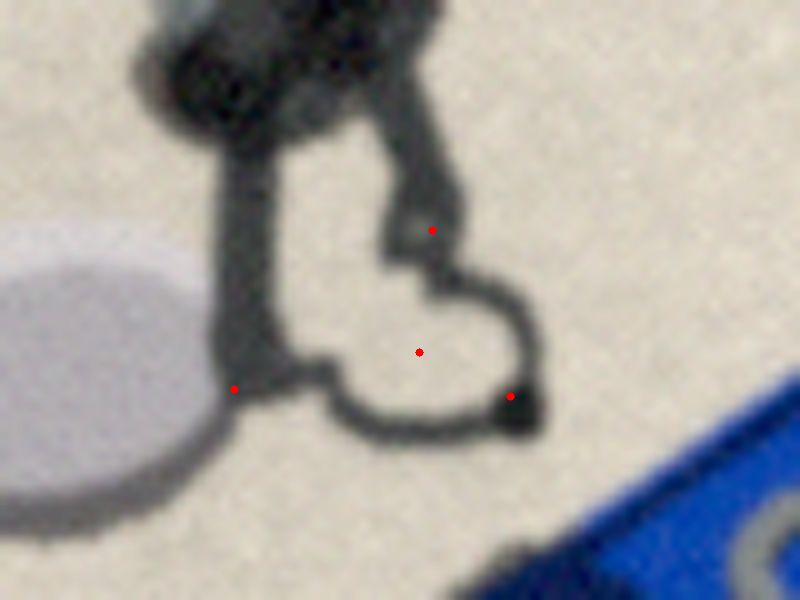

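The ring hangs level, with the pivot at (518,408) and the eyelets at (245,370) and (425,230). Next: over the spindle.

```bash
python3 - <<'E'
from h import *
from cell import robot
r=robot; a=-.13; ex=np.array([np.cos(a),np.sin(a)])
r.movel([.5418,.086,.29],rate=.1)
T=np.array([.5822,-.2957])+.0211*ex
r.movel([*T,.29],rate=.14); r.wait(.3); s=r.read_state(); p=s["position"]; print(s["opening"],p.round(4),s["tcp_rot"],s["contact_force"].round(2),s["clock"])
r.movel([*T,.272],rate=.05); r.wait(.2);p=r.read_state()["position"];print(p)
f=r.grab_frame("side"); pickle.dump(f,open("side5.pkl","wb")); t=r.grab_frame("top"); pickle.dump(t,open("top5.pkl","wb"))
q=sel(f,[.5,-.38,.121],[.66,-.2,.129]);print("spindle top",len(q),q.mean(0).round(4))
q=sel(f,[.5,-.38,.132],[.66,-.2,.16]);print("ring",len(q),q.min(0).round(4),q.max(0).round(4))
o=[]
for g,b in((f,25),(t,25)):
    u,v=[int(x) for x in proj(g,np.array([.585,-.297,.13]))]
    o.append(cv2.resize(g["img"][v-b:v+b,u-b:u+b],(400,400),interpolation=cv2.INTER_CUBIC))
cv2.imwrite("pics/spin.png",cv2.convertScaleAbs(np.hstack(o),alpha=1.7)[:,:,::-1])
E
```

```text
0.03411898026508054 [ 0.6031 -0.2984  0.29  ] [ 2.03915346e-01  3.13494024e+00 -8.99689793e-05] [ 0.31  0.62 -2.13] 17.5333
[ 0.60330179 -0.29845212  0.27238939]
spindle top 43 [ 0.5798 -0.2919  0.1244]
ring 196 [ 0.5554 -0.3279  0.1368] [ 0.6154 -0.2705  0.1599]
```

View pics/spin.png

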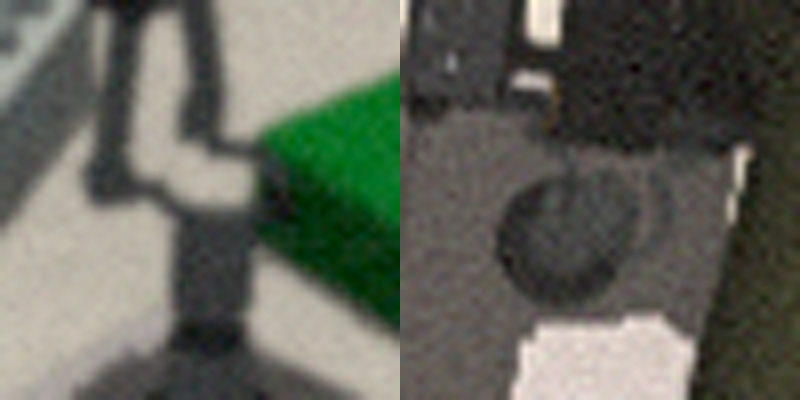

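The side view shows the spread ring just above the spindle top, with the spindle at (215,270) and the ring between (110,185) and (280,190). Next I descend under force guard.

```bash
python3 - <<'E'
from h import *
from cell import robot
r=robot; a=-.13; ex=np.array([np.cos(a),np.sin(a)])
T=np.array([.5822,-.2957])+.0211*ex
for z in(.25,.236,.2235):
    h=r.movel([*T,z],rate=.03,f_stop=3); s=r.read_state(); p=s["position"]; print(h,s["opening"],p.round(4),s["contact_force"].round(2),s["wrist_torque"].round(3),s["clock"])
    if h: break
r.wait(.2)
f=r.grab_frame("side"); pickle.dump(f,open("side6.pkl","wb"))
ey=np.array([-ex[1],ex[0]])
q=sel(f,[.5,-.38,.08],[.66,-.2,.13]); l=np.c_[(q[:,:2]-p[:2])@ex,(q[:,:2]-p[:2])@ey,q[:,2]]*1000
for lo,hi in((-52,-38),(-38,-30),(-30,-8),(-8,8)):
    k=(l[:,0]>lo)&(l[:,0]<=hi); m=l[k]; print(lo,k.sum(),m.min(0).round(1),m.max(0).round(1),np.median(m,0).round(1))
u,v=[int(x) for x in proj(f,np.array([.585,-.297,.1]))]
im=cv2.resize(f["img"][v-30:v+20,u-32:u+34],(792,600),interpolation=cv2.INTER_CUBIC)
def c(W): U,V=proj(f,np.array(W)); return int((U-u+32.5)*12),int((V-v+30.5)*12)
for z in(.085,.098,.125):
    cv2.circle(im,c([.582,-.296,z]),3,(255,0,0),-1)
for x,y in((0,25.6),(0,-25.6),(-43,0),(-21,16),(-21,-16)):
    cv2.circle(im,c([*(p[:2]+(x*ex+y*ey)/1000),p[2]-.132]),3,(255,255,0),-1)
cv2.imwrite("pics/on.png",cv2.convertScaleAbs(im,alpha=1.7)[:,:,::-1])
E
```

```text
False 0.03448751005126169 [ 0.6032 -0.2985  0.2502] [ 0.64 -0.13 -1.37] [ 0.067 -0.156 -0.058] 19.225
False 0.03465985293146631 [ 0.6031 -0.2985  0.2359] [ 0.27  0.04 -2.13] [ 0.115 -0.195 -0.008] 19.8417
False 0.034432658678107075 [ 0.6031 -0.2984  0.2233] [ 0.09  0.57 -1.25] [ 0.099 -0.161  0.009] 20.4083
-52 20 [-47.1  -9.5  88.7] [-38.    7.2  96.3] [-43.1   0.2  93.9]
-38 69 [-37.9 -16.5  81.7] [-30.   19.8 127.6] [-31.8   0.9 103. ]
-30 166 [-30.  -22.5  80. ] [ -8.7  20.3 128.3] [-22.5   7.2 108. ]
-8 104 [ -7.9 -26.   89.3] [  5.7  28.7 129.9] [ -2.7  21.  113.9]
```

View pics/on.png

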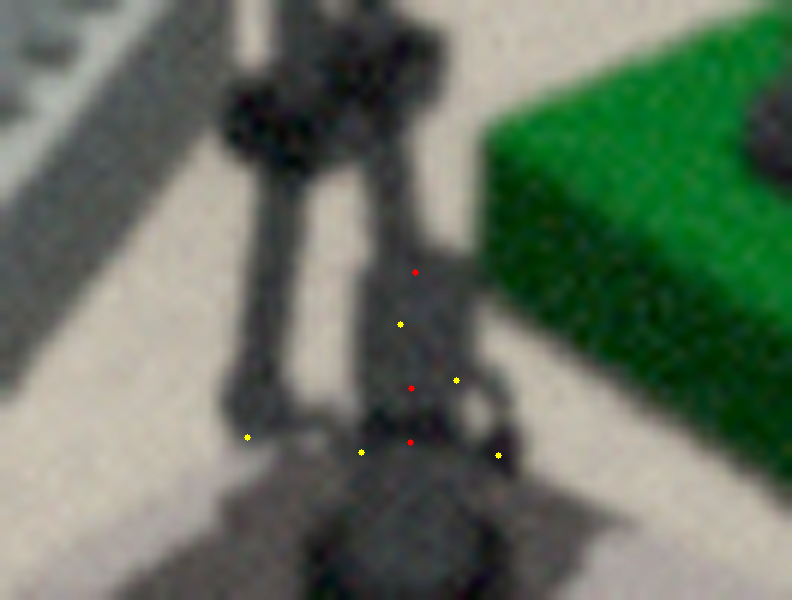

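The side view shows the ring around the spindle at groove height, with its pivot at (505,455), left eyelet at (255,415) and the dark groove at (412,425). There is no contact force and the spindle is centred between the arms. I'll trim by 0.7 mm and hand in.

```bash
python3 - <<'E'
from h import *
from cell import robot
r=robot; T=np.array([.5822,-.2957])+.0211*np.array([np.cos(.13),-np.sin(.13)])
r.movel([*T,.2228],rate=.02,f_stop=3); r.wait(.5); s=r.read_state(); print(s["opening"],s["position"],s["contact_force"].round(2),s["clock"])
print(r.sign_off())
E
```

```text
0.03441200377254323 [ 0.60312181 -0.2984644   0.22279066] [ 0.33 -0.31 -2.01] 21.4083
the job is handed in; nothing more can be done
None
```

The job is handed in at 21.4 s: the ring is held spread around the spindle at groove height, hanging on the squeezed pliers' pins, with no sign of contact in the force readings; its height in the groove is estimated to about 1 mm.

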